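Find the shaft flat and hold the set collar on it

ROBOT

A 6-joint arm with a two-finger parallel gripper is mounted at the origin on a cart in front of the work surface, level with it; the furniture and walls round the work are solid. World frame = base frame: x ahead of the robot, y to its left, z up, the work surface at z = 0. Lengths are in m, angles in rad, forces in N, time in s.
With the tool pointing down it reaches from about 0.375 to 0.9 m from the base axis. Payload 3.1 kg.
Tool frame: the origin (TCP) lies between the finger pads; the fingertips stand 19 mm ahead of it and the grasp point (between the pads) is the TCP; z points along the fingers, y is the direction in which the jaws open and shut (so a half turn about z gives the same grasp; the last joint's range is limited). The gripper opens to 87 mm and grips with 3 to 60 N. Pads are 19 mm wide; open, the fingers measure 117 mm over their backs; the gripper's body (75 mm by 190 mm) begins 51 mm behind the grasp point.
Start: joints at [0.985, 0.527, 1.433, -0, 1.181, -0.178], TCP at [0.248, 0.574, 0.242] pointing down, gripper open.
Joint ranges: [-3.08, 3.08], [-0.75, 2.2], [0.22, 2.44], [-1.43, 4.57], [0, 2.65], [-2.85, 2.85]. Speed limits (rad/s): [2.79, 2.79, 3.14, 3.14, 3.14, 3.14].

INTERFACE

Orientations are given as a unit quaternion [x, y, z, w].
In Python, from rig import robot gives the robot as it stands.
- The arm moves only by the tool apply_moves, never from a script. Its argument "series" is a list of rows, each a list of 7 numbers: the shift along the tool's x, y, z in cm, then the turn, a rotation vector about the tool's x, y, z in degrees, then the opening, from 0 (shut) to 1 (fully open). In form: [[dx, dy, dz, rx, ry, rz, grip], ...]. A call has 1 to 5 rows; each row is the pose to reach, as a shift and turn from the pose commanded when the call began, along the tool's axes at that moment; what a row does not reach only later rows make up. A row lasts 1/12 s, in which the tool goes at most 41.7 mm and 7.16 degrees, less where a joint would pass 70% of its speed; a pose out of reach is approached as far as the arm can. A call with a gripper value outside its range is refused whole. The fingers move at their own pace and stop on an object; "newtons" is the grip in N (left out, the last holds). Time passes only in rows, so rows that repeat a pose let the fingers close. It gives the time, the measured TCP pose, the force and the opening at its end, in the units of the state.
- robot.get_obs(): the state, without advancing time (a new reading comes with each control period).
- robot.camera(name): name is "scene" or "top" or "wrist"; returns the picture (384x512x3 uint8, red, green, blue); there is no depth.
- robot.camera_params(name): a dict with "mtx" (3x3 intrinsics, pixels), "origin" and "rotation" of the camera in the world. Camera axes: x right, y down, z forward; pixel columns grow to the right and rows downward; lengths in m; the calibration is good to about 2 mm. A picture is of the moment at which its call begins: read the wrist's pose just before it. camera_params takes no time and is no camera call; for the wrist camera it gives the pose at the moment of the call.
- robot.hand_in(): hands the job in, once; it reports no verdict.
The state is a dict: "time": time; "q": joint angles; "joint_velocities": joint speeds; "joint_torque": joint torques, N m; "position": TCP position; "tool_rot": TCP orientation; "ft_force": force on the tool from outside, world axes, zero at the start; "moment": the same for the moment, N m; "grip_width": finger opening in m.
Only numpy, scipy, OpenCV 4.12 (cv2) and the standard library are available. Lean on these libraries where they do the work, as an engineer would, in place of code of your own. Each camera call takes 0.05 s, during which the arm holds its last target. There are 200 camera calls.

TASK

On the grey tube-rotator drive, grip the top of the shaft so that one finger lies on its flat, and turn it until the flat faces along the yellow line on the drive, the same way as the brass set screw of the blue collar, while the collar still sits on its boss. Then let go of the shaft, grip the collar, lift it straight up the shaft until its set screw is level with the middle of the flat, still facing along the line, and finish holding it there so that the screw could be tightened. Leave the bottle, the case and the screwdriver undisturbed.

Things in the scene. Friction and masses are not known exactly. Their poses are not given: they have to be found in the camera images.
- drive: grey drive unit, fixed, 100 x 100 mm, 72 mm high; origin at the centre of its underside, on the shaft's vertical axis. A yellow line on its cover runs from the centre to the front edge, along its own -x. A steel boss, 26 mm diameter, stands in the middle, its top 84 mm above the bench. A tall microscope under a red cover stands to the left: swing past it with the arm drawn in (0.42 m from its base)
- shaft (a joint): angle of the vertical shaft in rad, growing anticlockwise seen from above; at 0 (and equally at 6.283) the flat faces along the yellow line, the drive's own -x; at q it is turned anticlockwise by q from there. It turns freely past a full turn both ways, is slightly stiff (0.03 N m) and stays where it is left. Starts from 0.6 to 2.7
- flat_mid (a point): middle of the bright flat on the dark steel shaft (16 mm diameter, top 136 mm above the bench): 13 mm wide, 27 mm high, from the top down to 109 mm; round below. This point lies on the flat's face, 4.5 mm from the axis, 122 mm above the bench; -x points out of the flat. Fingers closed across the flat come to 12.5 mm, else more, up to 16. A yellow dot on the shaft's end lies on the flat's side
- collar: the blue collar; origin at the centre of its underside. A brass set screw of 6 mm diameter sticks 4.5 mm out of its side at mid height, along the collar's own -x, which starts along the yellow line to within 3 degrees. Grip it across the other two sides, along its own y
- collar_mid (a point): centre of the loose blue collar: a ring of 36 mm outer and 20 mm inner diameter, 22 mm high, about 60 g, loose round the 16 mm shaft (2 mm play all round), axes as the body. It starts resting on the boss, its centre 95 mm above the bench; the shaft stands 30 mm out of its top
- oil_bottle: bystander: brown dropper bottle with black cap, 28 mm wide, 82 mm high, standing; origin at the centre of its underside
- objective_case: bystander: black round case with grey cap, 37 mm wide, 62 mm high, standing; origin at the centre of its underside
- screwdriver: bystander: small screwdriver with red handle, 130 mm long, 15 mm thick, lying behind the drive; origin at the centre of its underside
There are look-alikes about, which are no part of the job. Of the things that look like the collar, the middle-sized one is meant.

How it is judged:
By the outcome, as a careful person would: the job done as asked, in the order asked, and still so for the second after the job is handed in, while the arm keeps its last pose, push and grip.
It also fails if it takes over 67 s, if anything falls off the work surface, if the arm or the gripper's body presses on something with over 40 N, if the wrist force passes 120 N, or if a joint passes its speed limit or range.

## Working session

There is one attempt and no reset: what is moved stays moved. The work goes in short steps, Python scripts to look and compute and a tool call to move; the robot and the scene stay as the last step left them, time stands still between calls to the robot, and variables do not carry over. Pictures are saved under pics/ and viewed, about 8 in all and at most 12, crops included, and the job is handed in when it is done.

Besides the shell and the picture viewer there is one more tool, called after "Request:" as name(argument=value, ...), one argument or row to a line, values as JSON. apply_moves: Moves the arm, as the interface text tells. Its arguments: {"type":"object","properties":{"series":{"type":"array"},"newtons":{"type":"number"}},"required":["series"]}

```bash
mkdir -p pics; ls; cat > h.py <<'E'
import numpy as np, cv2
from rig import robot
from scipy.spatial.transform import Rotation as R
def snap(n,f,crop=None,s=1):
    p=robot.camera_params(n); im=robot.camera(n)[:,:,::-1]
    np.save('pics/'+f+'.npy',im); 
    if crop: x0,y0,x1,y1=crop; im=im[y0:y1,x0:x1]
    cv2.imwrite('pics/'+f+'.png',cv2.resize(im,None,fx=s,fy=s,interpolation=cv2.INTER_CUBIC)); return p
def ray(p,u,v):
    d=np.array(p['rotation'])@np.linalg.inv(p['mtx'])@[u,v,1]; return np.array(p['origin']),d
def onz(p,u,v,z):
    o,d=ray(p,u,v); return o+d*(z-o[2])/d[2]
def proj(p,X):
    c=np.array(p['mtx'])@np.array(p['rotation']).T@(np.array(X)-p['origin']); return c[:2]/c[2]
E
python3 - <<'E'
from h import *
for n in('scene','top'):
    p=snap(n,n+'0'); print(n,p)
a=np.vstack([np.load('pics/scene0.npy'),np.load('pics/top0.npy')])
cv2.imwrite('pics/both.png',np.hstack([np.load('pics/scene0.npy'),np.load('pics/top0.npy')])[:, :])
print(robot.get_obs())
E
```

```text
pics
scene {'mtx': array([[414.34382457,   0.        , 245.37051011],
       [  0.        , 414.34382457, 194.88312117],
       [  0.        ,   0.        ,   1.        ]]), 'origin': array([ 0.07224792, -0.76841086,  0.58656773]), 'rotation': array([ 0.81629519, -0.30327725,  0.1694179 , -0.46150043])}
top {'mtx': array([[487.07383192,   0.        , 259.46211754],
       [  0.        , 487.07383192, 192.58803188],
       [  0.        ,   0.        ,   1.        ]]), 'origin': array([ 0.39309816, -0.19588573,  0.94835037]), 'rotation': array([ 0.73747751, -0.66622368,  0.07301637, -0.08331588])}
{'time': 0.1, 'q': array([ 9.84482072e-01,  5.28370709e-01,  1.43374677e+00, -9.63056893e-06,
        1.18140190e+00, -1.78495844e-01]), 'joint_velocities': array([ 1.73953003e-03, -2.69324063e-03, -1.96625137e-03, -2.56044364e-05,
        7.04705994e-05, -1.33687285e-03]), 'joint_torque': array([-3.31436822e-04, -4.40985739e+01, -1.77150697e+01,  6.35159668e-02,
        5.33235376e-02, -3.63819481e-05]), 'position': array([0.24751017, 0.57323867, 0.2406797 ]), 'tool_rot': array([ 2.02497196e-01,  9.79282369e-01, -8.95441631e-04, -3.55350598e-04]), 'ft_force': array([-0.05489492,  0.51926078, -0.03914035]), 'moment': array([-0.06308406,  0.02970503, -0.0364905 ]), 'grip_width': 0.08686434689415835}
```

Rotation is a quaternion; I'll fix the helper.

```bash
sed -i "s/np.array(p\['rotation'\])/R.from_quat(p['rotation']).as_matrix()/" h.py; python3 - <<'E'
import cv2
for n in('scene0','top0'):
    im=cv2.imread(f'pics/{n}.png'); cv2.imwrite(f'pics/{n}b.png',cv2.resize(im,(800,600),interpolation=cv2.INTER_CUBIC))
E
```

```text
(no output)
```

View pics/top0.png

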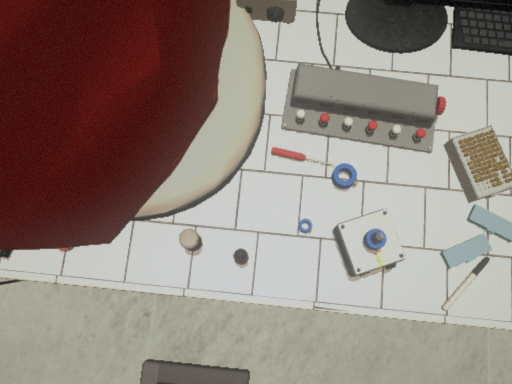

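View pics/scene0.png

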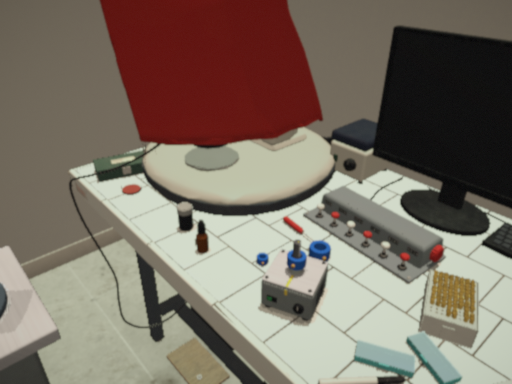

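Three blue rings in the top view: a large one at (345,176), a small one at (305,226), and one round the shaft on the drive at (376,240). The one on the drive is middle-sized, so it is the one meant. I'll confirm in an enlarged crop.

```bash
python3 - <<'E'
from h import *
a=np.load('pics/top0.npy')[160:280,280:420]; b=np.load('pics/scene0.npy')[230:320,250:340]
a=cv2.resize(a,(700,600),interpolation=cv2.INTER_CUBIC)
cv2.imwrite('pics/c1.png',a)
p=robot.camera_params('top')
for u,v,z in[(376,238,.106),(240,256,.08),(190,238,.06),(290,154,.0075)]: print(u,v,onz(p,u,v,z).round(4))
E
```

```text
376 238 [ 0.522  -0.3832  0.106 ]
240 256 [ 0.4695 -0.1504  0.08  ]
190 238 [ 0.4946 -0.0546  0.06  ]
290 154 [ 0.6896 -0.2243  0.0075]
```

View pics/c1.png

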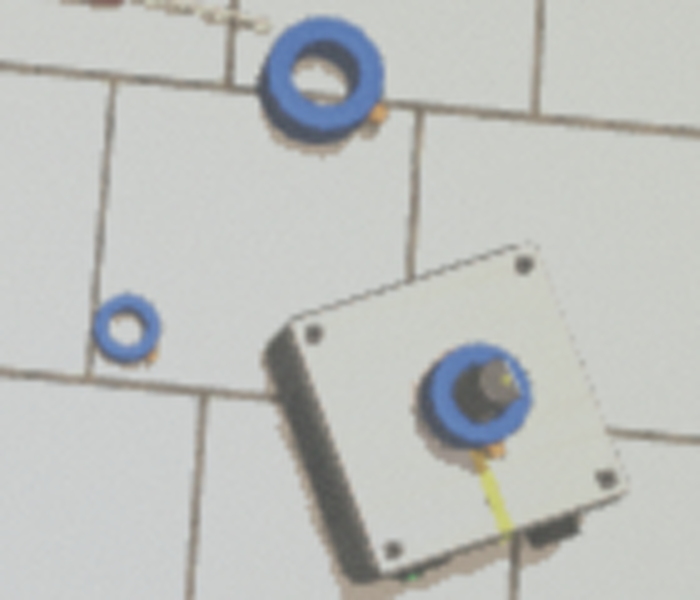

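The crop confirms it. The collar on the shaft is the middle-sized ring, with its brass screw at the front along the yellow line. The shaft's yellow dot is on the right, so q is roughly 1.2. Next I'll compute the drive pose and plan the swing.

```bash
cat >> h.py <<'E'
def cm(dw,rot=None):  # world shift (m) -> tool cm
    rot=robot.get_obs()['tool_rot'] if rot is None else rot
    return (R.from_quat(rot).inv().apply(dw)*100).round(2)
E
python3 - <<'E'
from h import *
p=robot.camera_params('top')
s=[(525,264),(314,334),(606,478),(393,550)]
P=np.array([onz(p,280+u/5,160+v/5,.072) for u,v in s]); c=P.mean(0);print('c',c)
d=((P[2]-P[0])+(P[3]-P[1]))/2; e=((P[0]-P[1])+(P[2]-P[3]))/2
print('line yaw',np.degrees(np.arctan2(d[1],d[0])),'e+..',np.degrees(np.arctan2(e[1],e[0])), np.linalg.norm(d),np.linalg.norm(e))
print('top',onz(p,280+497/5,160+382/5,.136),'dot',onz(p,280+508/5,160+380/5,.136))
for u,v in[(140,215),(265,90),(225,180)]: print('scope base',onz(p,u,v,.03))
o=robot.get_obs();X=o['position']
S=.42
ang=np.radians(np.linspace(66.6,-33.4,21)[1:])
start=np.array([S*np.cos(np.radians(66.6)),S*np.sin(np.radians(66.6)),X[2]])
print('draw in',cm(start-X))
prev=start
for i in range(4):
    pts=[np.array([S*np.cos(a),S*np.sin(a),X[2]]) for a in ang[5*i:5*i+5]]
    print([cm(q-prev).tolist() for q in pts]); prev=pts[-1]
E
```

```text
c [ 0.52090947 -0.38361557  0.072     ]
line yaw -156.41996935754156 e+.. -65.90668843814703 0.08159925953006156 0.08178887162645633
top [ 0.52068364 -0.38201107  0.136     ] dot [ 0.52172941 -0.38564131  0.136     ]
scope base [0.53216818 0.05129851 0.03      ]
scope base [ 0.81245095 -0.16127855  0.03      ]
scope base [ 0.61720931 -0.10256002  0.03      ]
draw in [ -0.04 -20.44   0.04]
[[-3.66, -0.16, -0.0], [-7.29, -0.64, -0.0], [-10.87, -1.44, -0.0], [-14.36, -2.54, 0.0], [-17.75, -3.95, 0.0]]
[[-3.25, -1.69, 0.0], [-6.34, -3.66, 0.0], [-9.24, -5.9, 0.01], [-11.94, -8.37, 0.01], [-14.42, -11.08, 0.02]]
[[-2.23, -2.91, 0.0], [-4.2, -6.0, 0.01], [-5.89, -9.25, 0.02], [-7.29, -12.64, 0.02], [-8.39, -16.13, 0.03]]
[[-0.79, -3.58, 0.01], [-1.27, -7.21, 0.01], [-1.42, -10.87, 0.02], [-1.26, -14.53, 0.03], [-0.78, -18.16, 0.03]]
```

Request:
apply_moves(
  series=[
    [0,-4.1,0,0,0,0,1],
    [0,-8.2,0,0,0,0,1],
    [0,-12.3,0,0,0,0,1],
    [0,-16.4,0,0,0,0,1],
    [0,-20.4,0,0,0,0,1],
  ],
)

```text
time: 0.52
position: [0.1656, 0.3843, 0.2411]
tool_rot: [0.202, 0.979, -0.001, -0.0]
ft_force: [0.7, 0.4, 1.3]
grip_width: 0.087
```

Request:
apply_moves(
  series=[
    [-3.66,-0.16,0,0,0,0,1],
    [-7.29,-0.64,0,0,0,0,1],
    [-10.87,-1.44,0,0,0,0,1],
    [-14.36,-2.54,0,0,0,0,1],
    [-17.75,-3.95,0,0,0,0,1],
  ],
)

```text
time: 0.93
position: [0.3157, 0.2789, 0.2416]
tool_rot: [0.202, 0.979, 0.0, 0.0]
ft_force: [0.4, 0.8, 0.0]
grip_width: 0.0869
```

Request:
apply_moves(
  series=[
    [-3.25,-1.69,0,0,0,0,1],
    [-6.34,-3.66,0,0,0,0,1],
    [-9.24,-5.9,0,0,0,0,1],
    [-11.94,-8.37,0,0,0,0,1],
    [-14.42,-11.08,0,0,0,0,1],
  ],
)

```text
time: 1.35
position: [0.4037, 0.1192, 0.2415]
tool_rot: [0.203, 0.979, 0.0, 0.0]
ft_force: [0.5, -0.0, -0.6]
grip_width: 0.0874
```

Request:
apply_moves(
  series=[
    [-2.23,-2.91,0,0,0,0,1],
    [-4.2,-6.0,0,0,0,0,1],
    [-5.89,-9.25,0,0,0,0,1],
    [-7.29,-12.64,0,0,0,0,1],
    [-8.39,-16.13,0,0,0,0,1],
  ],
)

```text
time: 1.77
position: [0.416, -0.0624, 0.2415]
tool_rot: [0.203, 0.979, -0.0, 0.0]
ft_force: [0.4, -0.3, 0.8]
grip_width: 0.0869
```

Request:
apply_moves(
  series=[
    [-0.79,-3.58,0,0,0,0,1],
    [-1.27,-7.21,0,0,0,0,1],
    [-1.42,-10.87,0,0,0,0,1],
    [-1.26,-14.53,0,0,0,0,1],
    [-0.78,-18.16,0,0,0,0,1],
  ],
)

```text
time: 2.18
position: [0.3502, -0.2322, 0.2415]
tool_rot: [0.203, 0.979, -0.0, 0.0]
ft_force: [1.1, -0.1, -0.5]
grip_width: 0.0874
```

Request:
apply_moves(
  series=[
    [-3.6,-1.2,0,0,0,0,1],
    [-7.2,-2.4,0,0,0,0,1],
    [-10.8,-3.6,0,0,0,0,1],
    [-14.4,-4.8,0,0,0,0,1],
    [-18,-6,0,0,0,0,1],
  ],
)

```text
time: 2.6
position: [0.493, -0.3579, 0.2411]
tool_rot: [0.203, 0.979, 0.0, -0.0]
ft_force: [0.4, -0.1, 0.6]
grip_width: 0.087
```

Request:
apply_moves(
  series=[
    [-3.7,-1.1,0,0,0,0,1],
    [-3.7,-1.1,0,0,0,0,1],
    [-3.7,-1.1,0,0,0,0,1],
  ],
)

```text
time: 2.85
position: [0.5226, -0.3823, 0.2401]
tool_rot: [0.203, 0.979, 0.0, -0.001]
ft_force: [-0.4, 0.8, 0.6]
grip_width: 0.0872
```

```bash
python3 - <<'E'
from h import *
p=snap('wrist','w1',s=1.5); print(p, robot.get_obs()['position'], robot.get_obs()['q'])
print(proj(p,[.521,-.383,.136]))
E
```

```text
{'mtx': array([[297.69674814,   0.        , 256.03141418],
       [  0.        , 297.69674814, 192.59270653],
       [  0.        ,   0.        ,   1.        ]]), 'origin': array([ 0.45966457, -0.35579994,  0.38348817]), 'rotation': array([0.82875078, 0.54489509, 0.07035146, 0.10635864])} [ 0.52135395 -0.38093849  0.24021357] [-8.03778357e-01  5.58591982e-01  1.37643759e+00 -6.82184712e-06
  1.20973427e+00 -1.96677589e+00]
[255.05595076 195.27081717]
```

View pics/w1.png

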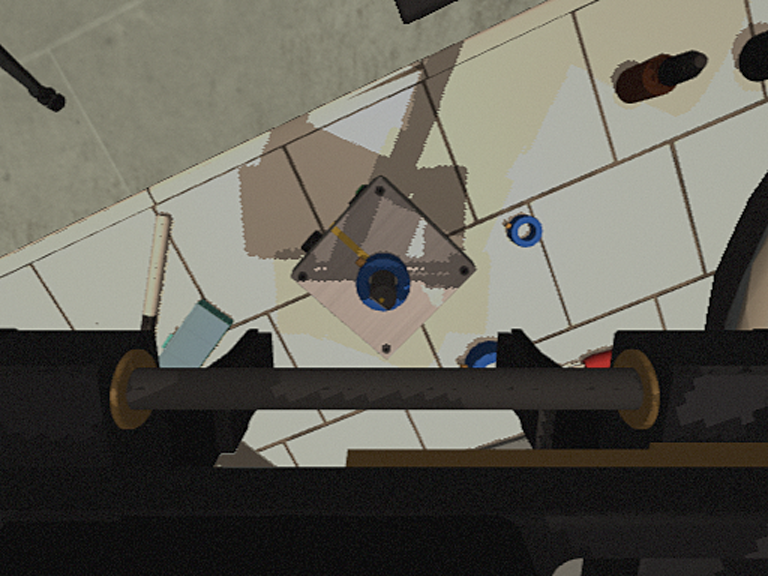

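```bash
python3 - <<'E'
from h import *
im=np.load('pics/w1.npy')[145:220,215:295]
im=np.clip(im.astype(float)*1.8,0,255).astype(np.uint8)
cv2.imwrite('pics/w1c.png',cv2.resize(im,(800,600)[:2] and (640,600),interpolation=cv2.INTER_CUBIC))
E
```

```text
(no output)
```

View pics/w1c.png

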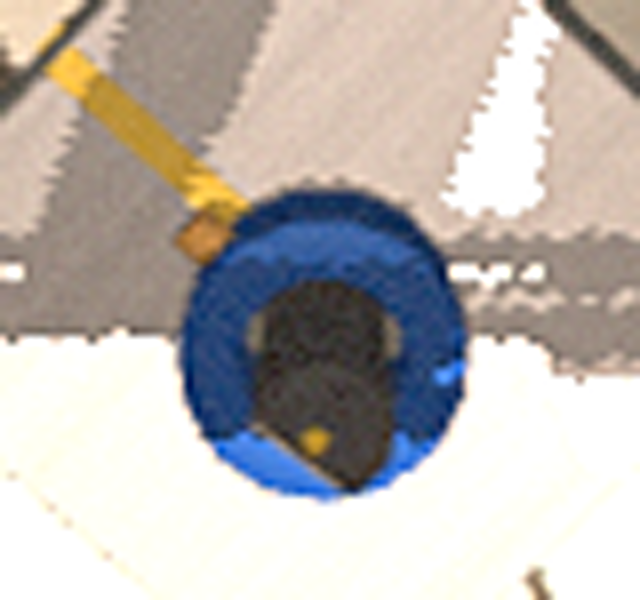

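```bash
python3 - <<'E'
from h import *
p=robot.camera_params('wrist'); p2=robot.camera_params('top')
f=lambda u,v,z:onz(p,215+u/8,145+v/8,z)
a,b=f(252,425,.136),f(350,490,.136); print('chord',a,b,np.linalg.norm(b-a))
t=(b-a)[:2]; n=np.degrees(np.arctan2(t[1],t[0])); print('chord yaw',n, n+90,n-90)
m=(a+b)/2
d=f(315,440,.136);print('dot',d,'center',f(323,428,.136),'mid',m)
l0,l1=f(240,205,.072),f(62,58,.072); print('line',l0,l1,np.degrees(np.arctan2(*(l1-l0)[1::-1])))
sc=f(202,235,.095);print('screw',sc)
for u,v in[(380,190),(464,269),(386,348),(302,276)]: print('corner screw',onz(p,u/1.5,v/1.5,.072))
P=np.array([onz(p,u/1.5,v/1.5,.072) for u,v in[(380,190),(464,269),(386,348),(302,276)]])
print(P.mean(0)); e=(P[0]-P[1])+(P[3]-P[2]); print('yaw',np.degrees(np.arctan2(e[1],e[0])))
e=(P[3]-P[0])+(P[2]-P[1]); print('yaw',np.degrees(np.arctan2(e[1],e[0])))
E
```

```text
chord [ 0.51906421 -0.38924177  0.136     ] [ 0.53000456 -0.38241963  0.136     ] 0.012893137321598094
chord yaw 31.946643334259363 121.94664333425936 -58.05335666574064
dot [ 0.52330679 -0.38366667  0.136     ] center [ 0.52241267 -0.38233779  0.136     ] mid [ 0.52453438 -0.3858307   0.136     ]
line [ 0.50632546 -0.38742905  0.072     ] [ 0.47931323 -0.40089451  0.072     ] -153.50397773554457
screw [ 0.50437696 -0.39082347  0.095     ]
corner screw [ 0.4680187  -0.36115616  0.072     ]
corner screw [ 0.54223705 -0.32807624  0.072     ]
corner screw [ 0.57554014 -0.4029516   0.072     ]
corner screw [ 0.50105614 -0.43634864  0.072     ]
[ 0.52171301 -0.38213316  0.072     ]
yaw -155.91310748692325
yaw -66.15120498413991
```

The flat normal is at yaw -58° and the line at -156°, so q is about 98° (1.71 rad). The axis is at about (0.5217, -0.3823). I'll turn the tool so y lies along -58°, which is a clockwise turn of 124.6°.

Request:
apply_moves(
  series=[
    [0,0,0,0,0,7,1],
    [0,0,0,0,0,14,1],
    [0,0,0,0,0,21,1],
    [0,0,0,0,0,28,1],
    [0,0,0,0,0,35,1],
  ],
)

```text
time: 3.32
position: [0.5203, -0.3797, 0.2416]
tool_rot: [0.49, 0.872, 0.0, -0.001]
ft_force: [0.7, -0.1, 0.9]
grip_width: 0.0871
```

Request:
apply_moves(
  series=[
    [0,0,0,0,0,7,1],
    [0,0,0,0,0,14,1],
    [0,0,0,0,0,21,1],
    [0,0,0,0,0,28,1],
    [0,0,0,0,0,35,1],
  ],
)

```text
time: 3.73
position: [0.5203, -0.3797, 0.2417]
tool_rot: [0.73, 0.684, -0.0, -0.001]
ft_force: [-0.1, 0.6, 0.8]
grip_width: 0.0873
```

Request:
apply_moves(
  series=[
    [0,0,0,0,0,7,1],
    [0,0,0,0,0,14,1],
    [0,0,0,0,0,21,1],
    [0,0,0,0,0,28,1],
    [0,0,0,0,0,35,1],
  ],
)

```text
time: 4.15
position: [0.5202, -0.3797, 0.2417]
tool_rot: [0.901, 0.433, -0.0, -0.001]
ft_force: [-0.7, 1.4, 1.0]
grip_width: 0.0869
```

Request:
apply_moves(
  series=[
    [0,0,0,0,0,7,1],
    [0,0,0,0,0,14,1],
    [0,0,0,0,0,19.6,1],
    [0,0,0,0,0,19.6,1],
    [0,0,0,0,0,19.6,1],
  ],
)

```text
time: 4.57
position: [0.5208, -0.3803, 0.2417]
tool_rot: [0.961, 0.277, -0.0, -0.001]
ft_force: [-1.2, -0.0, 0.1]
grip_width: 0.0872
```

```bash
python3 - <<'E'
from h import *
p=snap('wrist','w2'); o=robot.get_obs(); print(o['position'],o['tool_rot'],o['q'].round(3),o['time'])
M=R.from_quat(o['tool_rot']).as_matrix(); print('yaw y',np.degrees(np.arctan2(M[1,1],M[0,1])))
c=proj(p,[.5217,-.3823,.136]); print(c)
u,v=c.astype(int); im=np.load('pics/w2.npy')[v-38:v+37,u-40:u+40]; print(u-40,v-38)
cv2.imwrite('pics/w2c.png',cv2.resize(np.clip(im.astype(float)*1.8,0,255).astype(np.uint8),(640,600),interpolation=cv2.INTER_CUBIC))
print(cm(np.array([.5217,-.3823,.128])-o['position']))
E
```

```text
[ 0.52102009 -0.38052665  0.24171251] [ 9.60823016e-01  2.77162160e-01 -2.67180664e-04 -4.45341328e-04] [-0.804  0.556  1.378 -0.     1.209  0.205] 4.6167
yaw y -57.81819055560425
[257.69263001 197.22441988]
217 159
[-0.03  0.2  11.37]
```

View pics/w2c.png

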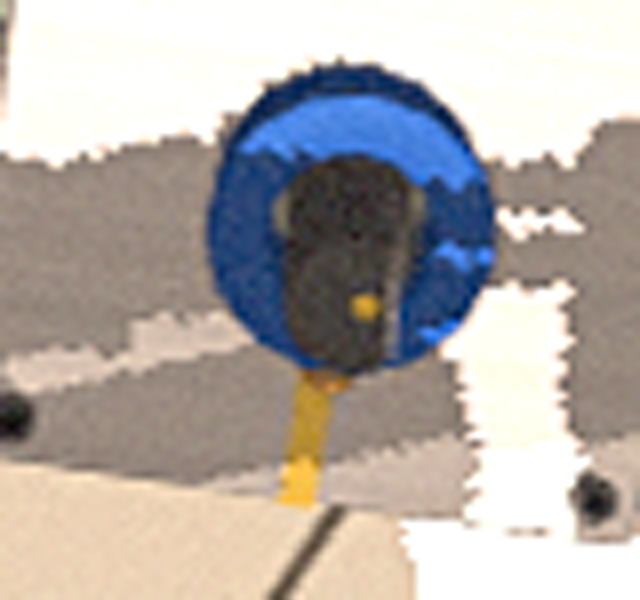

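```bash
python3 - <<'E'
from h import *
p=robot.camera_params('wrist'); o=robot.get_obs()
f=lambda u,v,z=.136:onz(p,217+u/8,159+v/8,z)
c=f(352,304);a,b=f(398,252),f(385,362);print('c',c,'dot',f(365,306))
t=(b-a);print('chord',np.linalg.norm(t),np.degrees(np.arctan2(t[1],t[0])))
# collar centre: outline at z=.106 top; bottom ellipse centre approx
print('collar',f(352,220,.100)); print('line',f(315,395,.072),f(298,495,.072))
E=[onz(p,217+x/8,159+y/8,.072) for x,y in((14,416),(595,497))]; e=E[1]-E[0]; print('front edge',np.degrees(np.arctan2(e[1],e[0]))-0,E, np.mean(E,0)+.0407*np.array([np.cos(np.radians(24)),np.sin(np.radians(24)),0]))
print('img u axis in tool', R.from_quat(o['tool_rot']).inv().apply(f(10,0)-f(0,0)))
E
```

```text
c [ 0.5236689  -0.38491656  0.136     ] dot [ 0.52423153 -0.38623135  0.136     ]
chord 0.012476288365508298 -153.8008392066465
collar [ 0.52449259 -0.38500044  0.1       ]
line [ 0.49531354 -0.39798381  0.072     ] [ 0.48167608 -0.40377827  0.072     ]
front edge -66.13324249672132 [array([ 0.47054222, -0.36442007,  0.072     ]), array([ 0.50352068, -0.43895692,  0.072     ])] [ 0.52421275 -0.38513431  0.072     ]
img u axis in tool [ 7.73965722e-07  1.05048903e-03 -1.05478560e-06]
```

Request:
apply_moves(
  series=[
    [-0.1,0.35,3,0,0,3,0.6],
    [-0.1,0.35,6,0,0,3,0.5],
    [-0.1,0.35,9,0,0,3,0.5],
    [-0.1,0.35,11.4,0,0,3,0.5],
    [-0.1,0.35,11.4,0,0,3,0.5],
  ],
  newtons=10,
)

```text
time: 5.03
position: [0.5196, -0.3818, 0.1222]
tool_rot: [0.968, 0.251, -0.003, -0.005]
ft_force: [-0.7, 0.7, -1.4]
grip_width: 0.0615
```

```bash
python3 - <<'E'
from h import *
p=snap('wrist','w3'); o=robot.get_obs(); print(o['position'],o['ft_force'],o['grip_width'])
im=np.load('pics/w3.npy')[150:330,150:370]
cv2.imwrite('pics/w3c.png',cv2.resize(np.clip(im.astype(float)*1.6,0,255).astype(np.uint8),None,fx=3.3,fy=3.3,interpolation=cv2.INTER_CUBIC))
print(proj(p,o['position']))
E
```

```text
[ 0.5209889  -0.38305392  0.1248921 ] [-0.1266759   0.23881786 -0.26719327] 0.05784323507373207
[257.44881066 252.53949368]
```

View pics/w3c.png

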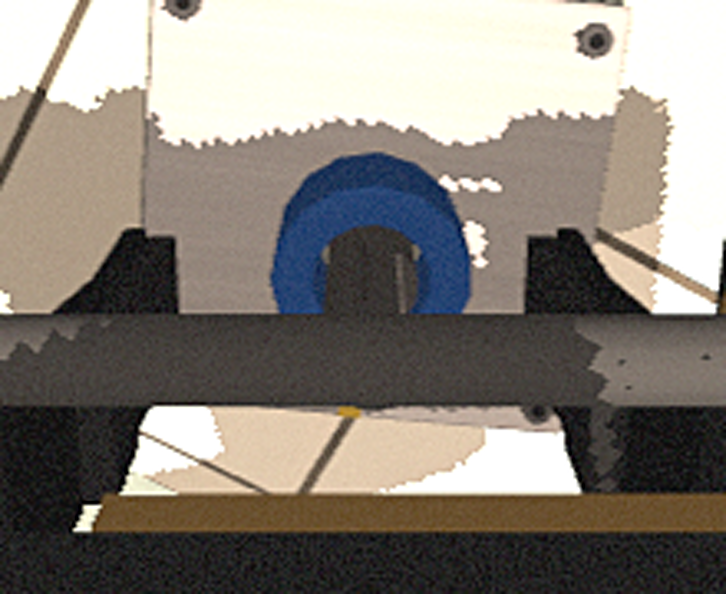

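The shaft sits about 3–4 mm to the right (+tool y) of the finger midpoint, but the arm was still settling. I'll hold, then re-measure.

Request:
apply_moves(
  series=[
    [0,0,0,0,0,0,0.5],
    [0,0,0,0,0,0,0.5],
    [0,0,0,0,0,0,0.5],
    [0,0,0,0,0,0,0.5],
  ],
)

```text
time: 5.42
position: [0.5237, -0.3857, 0.1295]
tool_rot: [0.968, 0.251, 0.001, 0.002]
ft_force: [0.6, 0.1, 0.0]
grip_width: 0.044
```

```bash
cat >> h.py <<'E'
def meas(f):
    p=snap('wrist',f); o=robot.get_obs(); im=np.load(f'pics/{f}.npy').astype(int)
    b,g,r=im[...,0],im[...,1],im[...,2]
    M=R.from_quat(o['tool_rot']).as_matrix()
    print('t',o['time'],'pos',o['position'].round(4),'yaw y',np.degrees(np.arctan2(M[1,1],M[0,1])).round(2),'tilt',M[:,2].round(4),'F',o['ft_force'].round(2),'w',o['grip_width'].round(4))
    for v in (228,234,240):
        row=np.where((b[v]>r[v]*1.5)&(b[v]>40)&(np.abs(np.arange(512)-260)<60))[0]
        g_=im[v].sum(1); dark=np.where(g_<70)[0]; L=dark[dark<235]; Rr=dark[dark>290]
        print(v,'blue',row.min() if len(row) else None,row.max() if len(row) else None,'fingers',L.max() if len(L) else None,Rr.min() if len(Rr) else None)
    return p,o
E
python3 - <<'E'
from h import *
p,o=meas('w4'); print(proj(p,o['position']+[0,0,-.019]))
E
```

```text
Traceback (most recent call last):
  File "h.py", line 22, in meas
    print('t',o['time'],'pos',o['position'].round(4),'yaw y',np.degrees(np.arctan2(M[1,1],M[0,1])).round(2),'tilt',M[:,2].round(4),'F',o['ft_force'].round(2),'w',o['grip_width'].round(4))
                                                                                                                                                                  ^^^^^^^^^^^^^^^^^^^^^
AttributeError: 'float' object has no attribute 'round'
```

```bash
sed -i "s/o\['grip_width'\].round(4)/round(o['grip_width'],4)/" h.py
python3 - <<'E'
from h import *
for k in range(3): p,o=meas('w5%d'%k)
print(proj(p,o['position']+[0,0,-.019]))
E
```

```text
t 5.5167 pos [ 0.5233 -0.3854  0.1289] yaw y -60.95 tilt [ 0.0015 -0.0016 -1.    ] F [ 0.73 -1.04  0.21] w 0.0439
228 blue 225 281 fingers 217 295
234 blue 224 281 fingers 217 295
240 blue 226 279 fingers 218 294
t 5.5667 pos [ 0.5232 -0.3853  0.1285] yaw y -60.96 tilt [ 0.0011 -0.0012 -1.    ] F [-0.73 -0.36 -0.2 ] w 0.0438
228 blue 225 281 fingers 217 295
234 blue 225 281 fingers 217 295
240 blue 226 280 fingers 218 294
t 5.6167 pos [ 0.5231 -0.3852  0.1283] yaw y -60.96 tilt [ 8.e-04 -8.e-04 -1.e+00] F [ 0.02 -0.84  0.39] w 0.0437
228 blue 225 282 fingers 217 295
234 blue 225 282 fingers 218 294
240 blue 227 280 fingers 218 294
[254.02312916 236.70158747]
```

Request:
apply_moves(
  series=[
    [0,0,0,0,0,0,0.5],
    [0,0,0,0,0,0,0.5],
    [0,0,0,0,0,0,0.5],
    [0,0,0,0,0,0,0.5],
  ],
)

```text
time: 5.95
position: [0.5229, -0.385, 0.1275]
tool_rot: [0.968, 0.251, -0.0, -0.0]
ft_force: [-0.3, -0.0, 0.1]
grip_width: 0.0434
```

```bash
python3 - <<'E'
from h import *
for k in range(1): p,o=meas('w6%d'%k)
im=np.load('pics/w60.npy').astype(int)
for v in (230,236,242): print(v,[tuple(x) for x in im[v,236:272,::-1]])
E
```

```text
t 6.0 pos [ 0.5228 -0.3849  0.1274] yaw y -60.96 tilt [-2.e-04  2.e-04 -1.e+00] F [ 0.12 -1.    0.67] w 0.0436
228 blue 226 283 fingers 217 295
234 blue 225 283 fingers 218 295
240 blue 227 281 fingers 218 294
230 [(np.int64(29), np.int64(48), np.int64(77)), (np.int64(26), np.int64(39), np.int64(69)), (np.int64(22), np.int64(35), np.int64(56)), (np.int64(20), np.int64(31), np.int64(51)), (np.int64(29), np.int64(38), np.int64(61)), (np.int64(24), np.int64(33), np.int64(48)), (np.int64(34), np.int64(34), np.int64(31)), (np.int64(42), np.int64(39), np.int64(33)), (np.int64(35), np.int64(34), np.int64(31)), (np.int64(34), np.int64(30), np.int64(30)), (np.int64(39), np.int64(35), np.int64(36)), (np.int64(36), np.int64(36), np.int64(36)), (np.int64(36), np.int64(36), np.int64(32)), (np.int64(35), np.int64(33), np.int64(30)), (np.int64(36), np.int64(31), np.int64(31)), (np.int64(35), np.int64(31), np.int64(30)), (np.int64(37), np.int64(37), np.int64(35)), (np.int64(35), np.int64(32), np.int64(31)), (np.int64(34), np.int64(28), np.int64(26)), (np.int64(37), np.int64(35), np.int64(31)), (np.i
[... 3176 characters left out ...]
.int64(38), np.int64(35), np.int64(32)), (np.int64(39), np.int64(35), np.int64(36)), (np.int64(36), np.int64(30), np.int64(32)), (np.int64(36), np.int64(34), np.int64(34)), (np.int64(31), np.int64(31), np.int64(26)), (np.int64(19), np.int64(20), np.int64(17)), (np.int64(68), np.int64(60), np.int64(57)), (np.int64(71), np.int64(66), np.int64(61)), (np.int64(42), np.int64(37), np.int64(30)), (np.int64(39), np.int64(38), np.int64(40)), (np.int64(26), np.int64(36), np.int64(50)), (np.int64(14), np.int64(33), np.int64(58)), (np.int64(17), np.int64(33), np.int64(55)), (np.int64(22), np.int64(39), np.int64(65)), (np.int64(24), np.int64(44), np.int64(75)), (np.int64(19), np.int64(39), np.int64(74))]
```

Request:
apply_moves(
  series=[
    [0,-0.25,0,0,0,0,0.5],
    [0,-0.25,0,0,0,0,0.3],
    [0,-0.25,0,0,0,0,0.2],
    [0,-0.25,0,0,0,0,0.1],
    [0,-0.25,0,0,0,0,0],
  ],
  newtons=10,
)

```text
time: 6.42
position: [0.5217, -0.3828, 0.1276]
tool_rot: [0.968, 0.251, 0.0, 0.0]
ft_force: [-0.6, -0.5, 0.0]
grip_width: 0.0245
```

Request:
apply_moves(
  series=[
    [0,0,0,0,0,0,0],
    [0,0,0,0,0,0,0],
    [0,0,0,0,0,0,0],
    [0,0,0,0,0,0,0],
    [0,0,0,0,0,0,0],
  ],
  newtons=15,
)

```text
time: 6.83
position: [0.5216, -0.3826, 0.1275]
tool_rot: [0.968, 0.251, -0.0, -0.0]
ft_force: [-1.0, 0.0, 0.5]
grip_width: 0.0123
```

Request:
apply_moves(
  series=[
    [0,0,0,0,0,0,0],
    [0,0,0,0,0,0,0],
    [0,0,0,0,0,0,0],
    [0,0,0,0,0,0,0],
    [0,0,0,0,0,0,0],
  ],
  newtons=25,
)

```text
time: 7.25
position: [0.5216, -0.3827, 0.1276]
tool_rot: [0.968, 0.251, -0.0, -0.0]
ft_force: [-1.4, 1.2, 1.0]
grip_width: 0.0118
```

Width is about 12 mm, so a finger is on the flat and forces are small. I'll now turn clockwise by 95° about the shaft axis, which lies 1.75 mm along +y from the TCP.

Request:
apply_moves(
  series=[
    [0.015,0.001,0,0,0,5,0],
    [0.03,0.003,0,0,0,10,0],
    [0.045,0.006,0,0,0,15,0],
    [0.06,0.011,0,0,0,20,0],
    [0.074,0.016,0,0,0,25,0],
  ],
  newtons=25,
)

```text
time: 7.67
position: [0.5222, -0.3821, 0.1275]
tool_rot: [0.999, 0.033, -0.0, -0.0]
ft_force: [-0.8, 1.2, 0.8]
grip_width: 0.0115
```

Request:
apply_moves(
  series=[
    [0.015,0.001,0,0,0,5,0],
    [0.03,0.003,0,0,0,10,0],
    [0.045,0.006,0,0,0,15,0],
    [0.06,0.011,0,0,0,20,0],
    [0.074,0.016,0,0,0,25,0],
  ],
)

```text
time: 8.08
position: [0.5229, -0.3819, 0.1276]
tool_rot: [0.983, -0.184, -0.0, -0.001]
ft_force: [-0.0, 3.0, 2.1]
grip_width: 0.0118
```

Request:
apply_moves(
  series=[
    [0.015,0.001,0,0,0,5,0],
    [0.03,0.003,0,0,0,10,0],
    [0.045,0.006,0,0,0,15,0],
    [0.06,0.011,0,0,0,20,0],
    [0.074,0.016,0,0,0,25,0],
  ],
)

```text
time: 8.5
position: [0.5237, -0.382, 0.1276]
tool_rot: [0.92, -0.392, -0.001, -0.001]
ft_force: [-0.5, 2.4, 2.3]
grip_width: 0.0119
```

Request:
apply_moves(
  series=[
    [0.015,0.001,0,0,0,5,0],
    [0.03,0.003,0,0,0,10,0],
    [0.045,0.006,0,0,0,15,0],
    [0.06,0.011,0,0,0,20,0],
    [0.06,0.011,0,0,0,20,0],
  ],
)

```text
time: 8.92
position: [0.5242, -0.3823, 0.1275]
tool_rot: [0.838, -0.545, -0.001, -0.001]
ft_force: [0.6, 4.5, 3.2]
grip_width: 0.0122
```

```bash
python3 - <<'E'
from h import *
p,o=meas('w7'); print(o['q'].round(3),o['moment'])
E
```

```text
t 8.9667 pos [ 0.5242 -0.3823  0.1276] yaw y -155.87 tilt [-2.0e-04  2.2e-03 -1.0e+00] F [-0.46  4.76  2.69] w 0.012
228 blue 284 287 fingers 234 291
234 blue 286 287 fingers 234 295
240 blue None None fingers 233 297
[-0.803  0.695  1.462  0.002  0.986  1.917] [ 0.78581728  0.05094071 -0.06303318]
```

Request:
apply_moves(
  series=[
    [0,0,0,0,0,0,0.2],
    [0,0,0,0,0,0,0.3],
    [0,0,0,0,0,0,0.5],
    [0,0,0,0,0,0,0.6],
    [0,0,0,0,0,0,0.7],
  ],
)

```text
time: 9.38
position: [0.5241, -0.3842, 0.1275]
tool_rot: [0.839, -0.544, 0.0, 0.0]
ft_force: [-0.5, 0.7, -0.0]
grip_width: 0.0364
```

Request:
apply_moves(
  series=[
    [0,0,-1.5,0,0,0,0.7],
    [0,0,-4,0,0,0,0.7],
    [0,0,-7,0,0,0,0.7],
    [0,0,-9,0,0,0,0.7],
    [0,0,-9,0,0,0,0.7],
  ],
)

```text
time: 9.8
position: [0.5264, -0.3862, 0.2229]
tool_rot: [0.839, -0.544, 0.005, 0.001]
ft_force: [0.6, -1.3, -0.2]
grip_width: 0.0598
```

Request:
apply_moves(
  series=[
    [0,0,0,0,0,-7,0.7],
    [0,0,0,0,0,-14,0.7],
    [0,0,0,0,0,-21,0.7],
    [0,0,0,0,0,-28,0.7],
    [0,0,0,0,0,-35,0.7],
  ],
)

```text
time: 10.22
position: [0.5236, -0.3834, 0.2164]
tool_rot: [0.965, -0.264, -0.001, -0.0]
ft_force: [1.3, 0.4, -0.3]
grip_width: 0.0607
```

Request:
apply_moves(
  series=[
    [0,0,0,0,0,-7,0.7],
    [0,0,0,0,0,-14,0.7],
    [0,0,0,0,0,-21,0.7],
    [0,0,0,0,0,-28,0.7],
    [0,0,0,0,0,-35,0.7],
  ],
)

```text
time: 10.63
position: [0.5236, -0.3834, 0.2163]
tool_rot: [0.999, 0.038, -0.001, -0.0]
ft_force: [-0.1, 0.5, -0.6]
grip_width: 0.0614
```

Request:
apply_moves(
  series=[
    [0,0,0,0,0,-7,0.7],
    [0,0,0,0,0,-14,0.7],
    [0,0,0,0,0,-20,0.7],
    [0,0,0,0,0,-20,0.7],
    [0,0,0,0,0,-20,0.7],
  ],
)

```text
time: 11.05
position: [0.5238, -0.3834, 0.2166]
tool_rot: [0.978, 0.207, -0.0, -0.001]
ft_force: [0.6, 0.1, -0.1]
grip_width: 0.0607
```

```bash
python3 - <<'E'
from h import *
p,o=meas('w8'); c=proj(p,[.5223,-.384,.136]); print(c)
u,v=c.astype(int); im=np.load('pics/w8.npy')[v-38:v+37,u-40:u+40]; print(u-40,v-38)
cv2.imwrite('pics/w8c.png',cv2.resize(np.clip(im.astype(float)*1.8,0,255).astype(np.uint8),(640,600),interpolation=cv2.INTER_CUBIC))
E
```

```text
t 11.1 pos [ 0.5238 -0.3835  0.2168] yaw y -66.11 tilt [-8.e-04  6.e-04 -1.e+00] F [-0.16  0.01  0.41] w 0.0609
228 blue None None fingers 203 310
234 blue None None fingers 203 309
240 blue None None fingers 203 309
[254.84538392 207.4597263 ]
214 169
```

View pics/w8c.png

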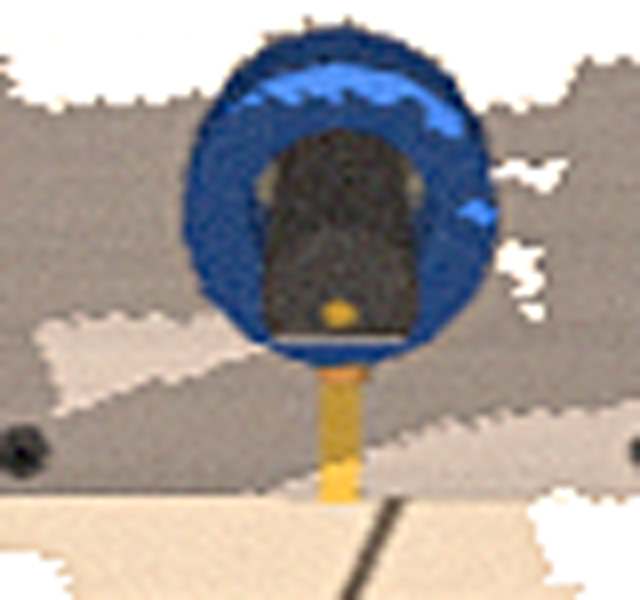

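The chord is level at y ≈ 338. The flat, the line (x ≈ 340) and the screw (342,372) are all aligned to within about 2°, and the collar is laterally centred in the jaws. I'll descend gently onto the collar.

Request:
apply_moves(
  series=[
    [-0.13,0,2,0,0,0,0.7],
    [-0.13,0,4,0,0,0,0.7],
    [-0.13,0,6,0,0,0,0.7],
    [-0.13,0,7.5,0,0,0,0.7],
    [-0.13,0,8.5,0,0,0,0.7],
  ],
)

```text
time: 11.52
position: [0.5221, -0.3834, 0.1304]
tool_rot: [0.978, 0.207, -0.001, -0.001]
ft_force: [-0.7, 0.3, -0.8]
grip_width: 0.061
```

Request:
apply_moves(
  series=[
    [0,0,0.7,0,0,0,0.7],
    [0,0,1.4,0,0,0,0.7],
    [0,0,2,0,0,0,0.7],
    [0,0,2.5,0,0,0,0.7],
    [0,0,2.9,0,0,0,0.7],
  ],
)

```text
time: 11.93
position: [0.5231, -0.3843, 0.1035]
tool_rot: [0.978, 0.208, 0.0, 0.0]
ft_force: [0.8, -0.1, 1.0]
grip_width: 0.0612
```

Request:
apply_moves(
  series=[
    [0,0,0.2,0,0,0,0.6],
    [0,0,0.4,0,0,0,0.6],
    [0,0,0.5,0,0,0,0.6],
    [0,0,0.5,0,0,0,0.6],
    [0,0,0.5,0,0,0,0.6],
  ],
)

```text
time: 12.35
position: [0.523, -0.3843, 0.0988]
tool_rot: [0.978, 0.208, 0.0, 0.0]
ft_force: [-0.1, -0.5, 0.7]
grip_width: 0.0524
```

```bash
python3 - <<'E'
from h import *
p,o=meas('w9')
im=np.load('pics/w9.npy').astype(int); b,r=im[...,0],im[...,2]
for v in range(180,245,8):
    row=np.where((b[v]>r[v]*1.5)&(b[v]>40)&(np.abs(np.arange(512)-256)<60))[0]; print(v,row.min() if len(row) else 0,row.max() if len(row) else 0)
E
```

```text
t 12.4 pos [ 0.5231 -0.3842  0.0988] yaw y -65.97 tilt [ 4.e-04 -4.e-04 -1.e+00] F [ 0.7  -0.66 -0.28] w 0.0524
228 blue 228 282 fingers 210 302
234 blue 225 285 fingers 210 302
240 blue 223 287 fingers 210 302
180 0 0
188 0 0
196 0 0
204 0 0
212 248 263
220 233 277
228 228 282
236 224 285
244 222 288
```

Request:
apply_moves(
  series=[
    [0,-0.05,0,0,0,0,0.5],
    [0,-0.05,0,0,0,0,0.4],
    [0,-0.05,0,0,0,0,0.35],
    [0,-0.05,0,0,0,0,0.3],
    [0,-0.05,0,0,0,0,0.3],
  ],
  newtons=8,
)

```text
time: 12.82
position: [0.5228, -0.3837, 0.0987]
tool_rot: [0.978, 0.208, 0.0, 0.0]
ft_force: [0.5, -0.2, 0.4]
grip_width: 0.0345
```

Request:
apply_moves(
  series=[
    [0,0,0,0,0,0,0.2],
    [0,0,0,0,0,0,0.2],
    [0,0,0,0,0,0,0.2],
    [0,0,0,0,0,0,0.2],
    [0,0,0,0,0,0,0.2],
  ],
  newtons=15,
)

```text
time: 13.23
position: [0.5228, -0.3837, 0.0987]
tool_rot: [0.978, 0.208, 0.0, 0.0]
ft_force: [-0.3, 0.5, 1.4]
grip_width: 0.0343
```

```bash
python3 - <<'E'
from h import *
p,o=meas('w10')
E
```

```text
t 13.2833 pos [ 0.5227 -0.3837  0.0986] yaw y -65.96 tilt [ 1.e-04 -1.e-04 -1.e+00] F [ 0.4  -0.01  0.9 ] w 0.0345
228 blue 228 283 fingers 225 291
234 blue 225 287 fingers 224 293
240 blue 224 288 fingers 222 291
```

Request:
apply_moves(
  series=[
    [0,0,-0.2,0,0,0,0.2],
    [0,0,-0.5,0,0,0,0.2],
    [0,0,-0.8,0,0,0,0.2],
    [0,0,-1.1,0,0,0,0.2],
    [0,0,-1.4,0,0,0,0.2],
  ],
)

```text
time: 13.7
position: [0.5228, -0.3837, 0.1129]
tool_rot: [0.978, 0.208, 0.0, 0.0]
ft_force: [-0.1, 0.1, -0.6]
grip_width: 0.0345
```

Request:
apply_moves(
  series=[
    [0,0,-0.3,0,0,0,0.2],
    [0,0,-0.6,0,0,0,0.2],
    [0,0,-0.9,0,0,0,0.2],
    [0,0,-1.15,0,0,0,0.2],
    [0,0,-1.3,0,0,0,0.2],
  ],
)

```text
time: 14.12
position: [0.5228, -0.3838, 0.126]
tool_rot: [0.978, 0.208, 0.0, 0.0]
ft_force: [0.3, -0.1, -0.5]
grip_width: 0.0346
```

Request:
apply_moves(
  series=[
    [0,0,0,0,0,0,0.2],
    [0,0,0,0,0,0,0.2],
    [0,0,0,0,0,0,0.2],
    [0,0,0,0,0,0,0.2],
    [0,0,0,0,0,0,0.2],
  ],
)

```text
time: 14.53
position: [0.5226, -0.3836, 0.1253]
tool_rot: [0.978, 0.208, -0.0, -0.0]
ft_force: [-0.2, 0.1, 1.1]
grip_width: 0.0341
```

```bash
python3 - <<'E'
from h import *
p,o=meas('w11'); s=snap('scene','s11')
a=np.load('pics/w11.npy')[160:260,180:330]; b=np.load('pics/s11.npy')
c=proj(s,[.522,-.384,.11]); u,v=c.astype(int); print(c); print(proj(s,[.522,-.384,.122]),proj(s,[.522,-.384,.136]))
b=b[v-38:v+37,u-40:u+40]
a=cv2.resize(np.clip(a.astype(float)*2,0,255).astype(np.uint8),(400,267),interpolation=cv2.INTER_CUBIC); b=cv2.resize(np.clip(b.astype(float)*1.5,0,255).astype(np.uint8),(400,375),interpolation=cv2.INTER_CUBIC)
K=np.zeros((375,800,3),np.uint8);K[:267,:400]=a;K[:,400:]=b;cv2.imwrite('pics/c11.png',K)
E
```

```text
t 14.5833 pos [ 0.5226 -0.3836  0.1253] yaw y -65.96 tilt [-3.e-04  3.e-04 -1.e+00] F [ 0.1  -0.12 -0.34] w 0.0344
228 blue 228 283 fingers 225 291
234 blue 226 287 fingers 224 291
240 blue 224 288 fingers 223 291
[296.61798095 253.55898461]
[297.02467463 248.30072709] [297.50784311 242.0537054 ]
```

View pics/c11.png

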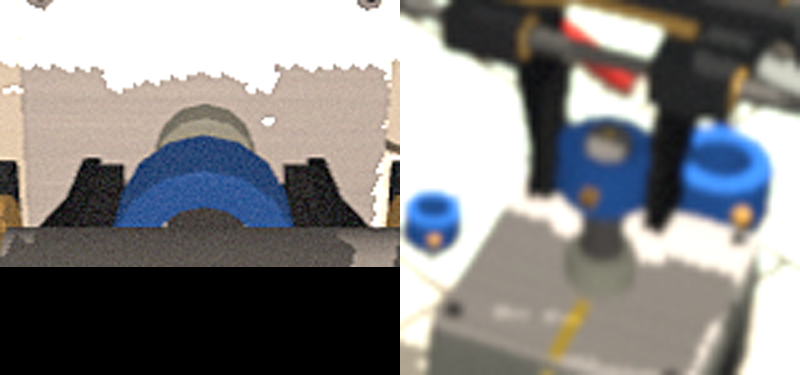

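Request:
apply_moves(
  series=[
    [0,0,-0.04,0,0,0,0.2],
    [0,0,-0.04,0,0,0,0.2],
    [0,0,-0.04,0,0,0,0.2],
  ],
)

```text
time: 14.88
position: [0.5227, -0.3837, 0.126]
tool_rot: [0.978, 0.208, 0.0, 0.0]
ft_force: [0.3, 0.3, -0.6]
grip_width: 0.0345
```

```bash
python3 - <<'E'
from h import *
p,o=meas('w12'); s=robot.camera_params('scene')
im=np.load('pics/s11.npy').astype(int); c=[296,253]; u0,v0=256,215
print('seen screw ~',u0+190/5,v0+197/5)
sub=im[240:270,280:315]; m=(sub[...,2]>sub[...,0]+25); ys,xs=np.where(m); print('brass px',xs.mean()+280,ys.mean()+240,len(xs))
for a in(-166,-156,-146):
    A=np.radians(a); print(a,proj(s,[.5225+.021*np.cos(A),-.3838+.021*np.sin(A),.122]))
print('ring top ctr pred',proj(s,[.5225,-.3838,.133]))
sub=im[230:262,280:315]; m=(sub[...,0]>sub[...,2]*1.5+10); ys,xs=np.where(m); print('blue cols',xs.min()+280,xs.max()+280,'rows',ys.min()+230,ys.max()+230)
print('pred cols',proj(s,[.5225,-.3838,.122]))
E
```

```text
t 14.9333 pos [ 0.5227 -0.3837  0.126 ] yaw y -65.97 tilt [ 0. -0. -1.] F [-0.21 -0.06 -1.11] w 0.0347
228 blue 228 283 fingers 225 291
234 blue 225 287 fingers 224 291
240 blue 224 288 fingers 222 291
seen screw ~ 294.0 254.4
brass px 293.5 254.0 6
-166 [291.24795539 254.27591012]
-156 [293.15494506 254.94730992]
-146 [295.1928535  255.40918951]
ring top ctr pred [297.51495191 243.23631915]
blue cols 287 314 rows 239 258
pred cols [297.13547428 248.13291582]
```

```bash
python3 -c "
from rig import robot
print(robot.hand_in())"
```

```text
the job is handed in; nothing more can be done
None
```

The job is handed in at about 15 s of the 67 s limit, and no verdict was reported. The shaft's flat faces along the yellow line, and the arm is holding the collar with its screw about level with the middle of the flat.

- **Shaft:** I gripped it with one finger on the flat (about 12 mm opening) and turned it 95° clockwise. After release, the wrist picture showed the flat, the line and the set screw aligned to within about 2°.
- **Collar:** I gripped it along its own y and lifted it 27 mm, to a centre about 122.4 mm above the bench. It is held at 15 N, and wrist forces were near zero.
- **Screw:** In the scene picture it lies within a pixel of where it should be when facing along the line (one pixel is about 5° here).
- **Bystanders:** I touched nothing on the way, as far as the wrist forces show. I did not take a final picture of the bottle, case and screwdriver.

Two readings disagreed:
- **Collar grip:** the opening read 34.5 mm on a 36 mm collar. The shaft also read about 0.5 mm small; I put both down to the gripper's give.
- **Wrist camera:** it was about 2 mm off, which I corrected from two orientations.

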